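# Hang the stencil frame on the register pins

### The job

Take the stencil frame by its wooden grip, feel out the two register pins of the board under light pressure, and let the frame down over both pins at once, gently and without forcing it, until it lies flat on the board. Then turn the hold-down clip square over the frame's edge and let go. Leave the jar, tin and brush where they are.

Things in the scene. Friction and masses are not known exactly. Their poses are not given: they have to be found in the camera images.
- frame: Aluminium stencil frame lying flat, 160 mm along its x, 230 along its y, 12 thick, about 0.45 kg, two brass windows beside a middle bar along y. Origin: centre of the underside, z up. Register holes go through the middle bar at x = 0: y = +75 mm (round, 12 mm diameter) and y = -75 mm (12 mm along x, 16 along y). It fits the pins either way round (half a turn about z).
- frame_grip (a point): Top centre of the wooden grip block that stands on the frame's middle bar: 22 mm along the frame's x, 70 mm along its y, from 12 to 56 mm above the frame's underside, straight above the frame's origin. Grip it across its 22 mm. Axes as the frame's.
- board: Plywood registration board, fixed: 220 mm along its x (-125 to +95 mm), 290 along its y, flat top 22 mm above the bench, glass strips let in flush. Origin on the bench under the middle of the pin slot, z up. Frame home: underside on the board's top, axes parallel to the board's, origin over the pins' mid-point. More than 60 N between frame and board or pins is forcing.
- pin_slot (a point): Middle of the slot in the board's top, along the board's y at x = 0. In it a clamped pin bar carries two rigid upright pins 150 mm apart, 10 mm diameter, 16 mm above the top, flat tip with edges broken 0.8 mm. The pins' mid-point lies anywhere within -20 to +20 mm along y of this point: not measured, to be seen or felt. On the pin tips the frame stands 16 mm too high.
- clip (a joint): Hold-down clip: flat steel arm 18 mm wide, 61 mm long, on a vertical pivot at board x = -100 mm, y = 0. Rad, anticlockwise from above: 0 = arm along the board's -y (open; starts at -0.35 to 0.05), 1.57 = arm along the board's +x, over the frame's edge, 1.5 mm above it. Stops at -0.4 and 1.65. About 1.5 N at the lug turns it; it stays where left.
- clip_lug (a point): Top centre of the clip's upright lug, a round black post 12 mm diameter, 30 mm tall, standing on the arm 42 mm from the pivot; its top is 70.5 mm above the bench. Pinch it or push it sideways to turn the clip.
- jar: Bystander: open glass jar, 68 mm diameter, 88 mm tall, origin under its centre.
- tin: Bystander: closed paint tin, 80 mm diameter, 75 mm tall, origin under its centre.
- brush: Bystander: brush with a yellow handle lying on the bench, 200 mm long.

How it is judged:
By the outcome, as a careful person would: the job done as asked, in the order asked, and still so for the second after the job is handed in, with the robot touching nothing.
It also fails if it takes over 72 s, if anything falls off the work surface, if the arm or the gripper's body presses on something with over 40 N, if the wrist force passes 120 N, or if a joint passes its speed limit or range.

### The arm

A 6-joint arm with a two-finger parallel gripper is mounted at the origin on the work surface. World frame = base frame: x ahead of the robot, y to its left, z up, the work surface at z = 0. Lengths are in mm, angles in rad, forces in N, time in s.
With the tool pointing down it reaches from about 275 to 750 mm from the base axis. Payload 10.2 kg.
Tool frame: the origin (TCP) lies at the very end of the fingers, on their centre line; the grasp point (between the pads) lies 19 mm behind it; z points along the fingers, y is the line along which they close (so a half turn about z gives the same grasp; the last joint's range is limited). The gripper opens to 88 mm and grips with 3 to 60 N. Pads are 18 mm wide; open, the fingers measure 123 mm over their backs; the gripper's body (75 mm by 187 mm) begins 45 mm behind the grasp point.
Start: joints at [0.963, 0.313, 1.498, -0, 1.331, -0.223], TCP at [197.084, 486.61, 238.72] pointing down, gripper open.
Joint ranges: [-2.94, 2.94], [-0.97, 2.17], [0.19, 2.56], [-1.23, 4.37], [0.02, 3.11], [-2.88, 2.88]. Speed limits (rad/s): [2.39, 2.39, 3.01, 3.14, 3.14, 3.14].

### API

Orientations are given as a 3x3 rotation matrix whose columns are the frame's x, y, z axes.
In Python, from bench import telemetry, viewer, order gives the robot as it stands.
- The arm moves only by the tool move_arm, never from a script. Its argument "increments" is a list of rows, each a list of 5 numbers: the finger opening in mm, from 0 to 88.1, then the shift along the tool's x, y, z in mm, then the turn about the tool's z in rad. A call has 1 to 5 rows; each row shifts and turns the commanded pose from where the row before left it, along the tool's axes as they then stand; what a row does not reach is not made up. A row lasts 1/10 s, in which the tool goes at most 50 mm and 8.59 degrees, less where a joint would pass 70% of its speed; a pose out of reach is approached as far as the arm can. A call is refused whole if a number of a shift passes 50 or a number of a turn 0.15, either way. A call with a gripper value outside its range is refused whole. The fingers move at their own pace and stop on an object; "force" is the grip in N (left out, the last holds). Time passes only in rows, so rows that do not move let the fingers close. It gives the time, the measured TCP pose, the force, the opening and the grip force at its end, in the units of the state.
- telemetry.get_obs(): the state, without advancing time (a new reading comes with each control period).
- viewer.snapshot(name): name is "side" or "top"; returns a dict with "image" (400x640x3 uint8, red, green, blue), "range_z" (400x640 float32, mm along the optical axis (not along the pixel's ray), 0 where there is no reading), "camera_matrix" (3x3 intrinsics, pixels), "eye" and "orientation" of the camera in the world. Camera axes: x right, y down, z forward; pixel columns grow to the right and rows downward; lengths in mm; the calibration is good to about 2 mm. A picture is of the moment at which its call begins.
- order.sign_off(): hands the job in; it is judged then, once.
The state is a dict: "clock": time; "joint_positions": joint angles; "qvel": joint speeds; "joint_efforts": joint torques, N m; "tcp_pos": TCP position; "ee_rot": TCP orientation; "force": force on the tool from outside, world axes, zero at the start; "torque": the same for the moment, N m; "opening": opening from 0.0 (shut) to 1.0 (fully open); "grasp_force": force on a finger pad.
Only numpy, scipy, OpenCV 4.12 (cv2) and the standard library are available. Lean on these libraries where they do the work, as an engineer would, in place of code of your own. Each camera call takes 0.05 s, during which the arm holds its last target. There are 200 camera calls.

## Working session

There is one attempt and no reset: what is moved stays moved. The work goes in short steps, Python scripts to look and compute and a tool call to move; the robot and the scene stay as the last step left them, time stands still between calls to the robot, and variables do not carry over. Pictures are saved under pics/ and viewed, at most 10 in all, crops included, and the job is handed in when it is done.

Besides the shell and the picture viewer there is one more tool, called after "Request:" as a command line: name --pt "numbers of a row" for each row, then --argument value for the rest. move_arm: Moves the arm, as the interface text tells. Its arguments: {"type":"object","properties":{"increments":{"type":"array","items":{"type":"array","items":{"type":"number"}}},"force":{"type":"number"}},"required":["increments"]}

```bash
mkdir -p pics
cat > h.py <<'E'
import numpy as np, cv2
from bench import telemetry, viewer, order
def snap(n):
    s=viewer.snapshot(n); np.savez(''+n+'.npz',**s); return s
def load(n): return dict(np.load(''+n+'.npz'))
def ray(s,u,v,z):
    d=s['orientation']@np.linalg.solve(s['camera_matrix'],np.array([u,v,1.]))
    return s['eye']+d*(z-s['eye'][2])/d[2]
def cloud(s):
    v,u=np.mgrid[:400,:640]; Z=s['range_z']
    p=np.stack([u,v,np.ones_like(u)],-1)@np.linalg.inv(s['camera_matrix']).T*Z[...,None]
    return p@s['orientation'].T+s['eye']
def save(s,f): cv2.imwrite('pics/'+f,s['image'][...,::-1])
E
python3 - <<'E'
from h import *
a=snap('top');b=snap('side')
cv2.imwrite('pics/a.png',a['image'][...,::-1]);cv2.imwrite('pics/b.png',b['image'][...,::-1])
for s in(a,b): print(s['eye'],s['orientation'].round(3),s['camera_matrix'])
o=telemetry.get_obs();print(o['ee_rot'].round(3),o['clock'])
E
```

```text
[ 370.92962649    4.55881124 1209.63629902] [[-0.004 -0.986  0.168]
 [-1.     0.001 -0.015]
 [ 0.015 -0.168 -0.986]] [[439.99956552   0.         313.69602188]
 [  0.         439.99956552 190.67111075]
 [  0.           0.           1.        ]]
[324.63098087 581.6862268  856.09009774] [[-0.929 -0.292  0.228]
 [-0.37   0.722 -0.584]
 [ 0.006 -0.627 -0.779]] [[399.31306451   0.         321.21579695]
 [  0.         399.31306451 203.36006687]
 [  0.           0.           1.        ]]
[[-0.927  0.375 -0.001]
 [ 0.375  0.927 -0.001]
 [ 0.    -0.001 -1.   ]] 0.1
```

View pics/a.png

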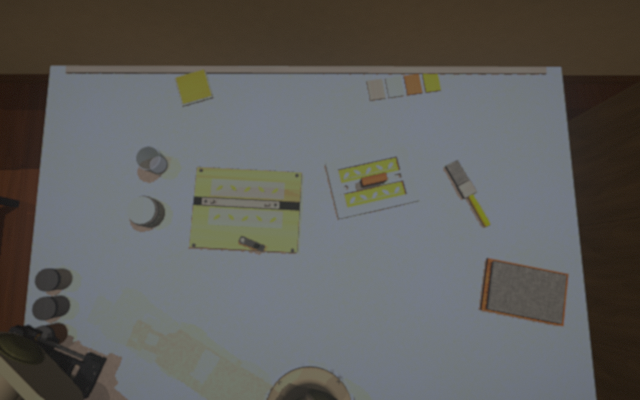

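View pics/b.png

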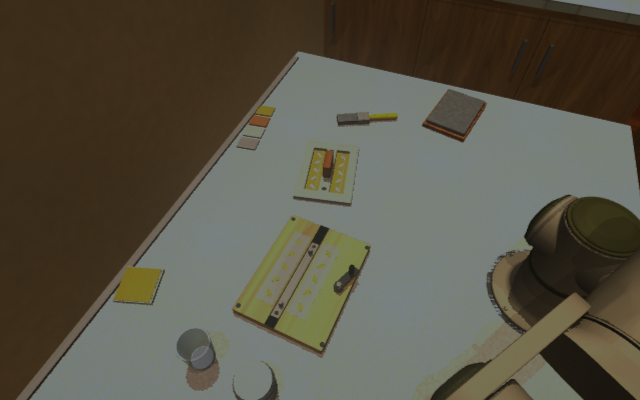

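The top view shows the board around (247,210), with the slot along row 203 and the clip at (250,243). The frame is at (372,185) with its orange grip, and the brush is at (468,190). The jar (152,160) and tin (146,212) are to the left. I'll look closer and measure.

Run:
```python
from h import *
a=load('top');b=load('side')
A=cv2.resize(a['image'][160:260,185:305],None,fx=5,fy=5,interpolation=2)   # 600x500
cv2.imwrite('pics/c.png',np.clip(A[...,::-1]*1.3,0,255))
def rect(s,m,z,n):
    c,_=cv2.findContours(m.astype(np.uint8),0,1)
    c=max(c,key=cv2.contourArea)[:,0]
    P=np.array([ray(s,u,v,z)[:2] for u,v in c]).astype(np.float32)
    r=cv2.minAreaRect(P); print(n,np.round(r[0],1),np.round(r[1],1),round(r[2],2)); return r
for s,nm in((a,'top'),(b,'side')):
    H=cv2.cvtColor(s['image'],cv2.COLOR_RGB2HSV)
    C=cloud(s)
    def inb(x0,x1,y0,y1): return (C[...,0]>x0)&(C[...,0]<x1)&(C[...,1]>y0)&(C[...,1]<y1)
    z=C[...,2]
    R1=inb(300,640,-10,360); R2=inb(300,660,-330,-30)
    print(nm,'zs',[np.round(np.median(z[R1&(z>15)]),1)], np.median(z[R2&(z>6)&(z<30)]))
    rect(s,R1&(z>14)&(z<30),22,'board')
    rect(s,R2&(z>7)&(z<30),12,'frame')
    rect(s,R2&(z>45)&(z<70),56,'grip z')
    rect(s,R2&(H[...,0]<14)&(H[...,1]>110)&(z>45),56,'grip col')
    lug=R1&(z>58)&(z<80); print('lug',lug.sum(), C[lug].mean(0) if lug.any() else '')
    for n,R in(('jar',inb(380,600,220,420)),):
        m=R&(z>30); print(n,C[m].min(0),C[m].max(0))
```

```text
top zs [np.float64(22.4)] 11.15692058390323
board [524.4 171.5] [290.1 219.7] 86.82
frame [ 600.7 -174.6] [160.3 230.4] 12.49
grip z [ 600.2 -174. ] [22.8 70.3] 13.05
grip col [ 598.  -173.9] [18.4 66.5] 14.09
lug 20 [423.45321072 136.33333245  68.50942476]
jar [478.70233156 257.21917919  30.10991603] [551.9099875  419.9740078   81.90464252]
side zs [np.float64(21.6)] 11.453833591249861
board [523.6 169.8] [292.7 220.2] 86.78
frame [ 600.1 -175.7] [159.7 235.2] 12.46
grip z [ 598.9 -172.1] [22.5 78.5] 12.68
grip col [ 599.  -171.2] [19.8 76.8] 12.73
lug 32 [422.69676187 136.69236436  66.98187179]
jar [477.68704586 253.65806736  30.29895165] [548.88905067 419.86730064  78.04547304][ WARN:0@0.264] global loadsave.cpp:1063 imwrite_ Unsupported depth image for selected encoder is fallbacked to CV_8U.
```

View pics/c.png

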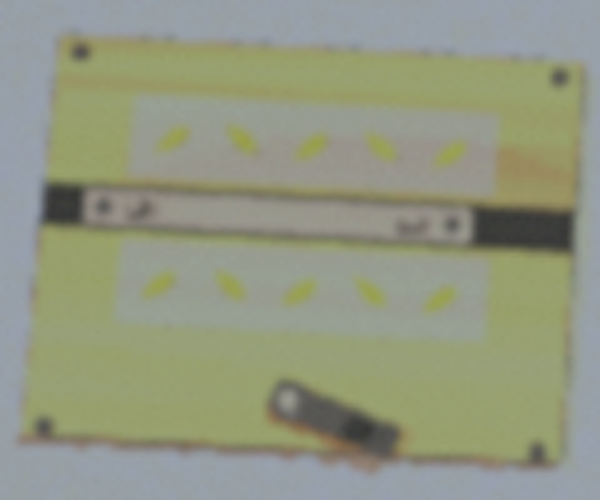

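The crop shows the pin bar with bolts at crop (103,207) and (452,225). The pins, with their shadows, are near (142,210) and (412,226). The clip pivot is at (288,400) and the lug at (358,428). I'll locate the pins from depth and colour.

Run:
```python
from h import *
yaw=np.radians(-3.2); ex=np.array([np.cos(yaw),np.sin(yaw)]); ey=np.array([-ex[1],ex[0]])
O=np.array([524,170.6])+15*ex; print('O',O)
for n in('top','side'):
    s=load(n);C=cloud(s);d=C[...,:2]-O;bx=d@ex;by=d@ey
    m=(abs(bx)<14)&(abs(by)<125)&(C[...,2]>26)&(C[...,2]<50)
    k,l,st,ce=cv2.connectedComponentsWithStats(m.astype(np.uint8),connectivity=8)
    for i in range(1,k):
        if st[i,4]>1: print(n,ce[i],st[i,4],'board xy',bx[l==i].mean().round(1),by[l==i].mean().round(1),C[l==i][:,2].round(0), 'ray',((ray(s,*ce[i],36)[:2]-O)@np.c_[ex,ey]).round(1))
b=load('side')['image'][215:330,235:375]
cv2.imwrite('pics/d.png',cv2.convertScaleAbs(cv2.resize(b[...,::-1],None,fx=5,fy=5,interpolation=2),alpha=1.4))
```

```text
O [538.97661146 169.76267743]
top [211.6        200.46666667] 15 board xy 0.4 91.6 [37. 38. 28. 27. 36. 41. 40. 37. 40. 38. 37. 37. 36. 38. 29.] ray [ 0.4 91.6]
top [225.5 199.5] 2 board xy 6.3 56.5 [26. 27.] ray [ 5.  54.6]
top [284.5 201. ] 2 board xy 10.8 -103.4 [26. 28.] ray [   9.5 -103.9]
top [267.5        203.28571429] 14 board xy 0.8 -58.7 [38. 41. 40. 27. 36. 41. 37. 29. 40. 40. 35. 31. 38. 36.] ray [  0.9 -58.7]
top [234.  205.5] 2 board xy -8.9 32.1 [27. 28.] ray [-10.   30.5]
top [270.5 207.5] 2 board xy -8.9 -66.6 [26. 26.] ray [-10.1 -67.5]
side [310.4  250.25] 20 board xy -0.6 -59.7 [34. 37. 36. 42. 38. 38. 36. 36. 39. 40. 35. 39. 34. 35. 32. 32. 36. 29.
 28. 26.] ray [ -0.9 -59.1]
side [280.41666667 302.83333333] 24 board xy -0.2 90.3 [39. 36. 37. 39. 40. 37. 38. 35. 36. 37. 37. 41. 37. 37. 35. 34. 36. 34.
 32. 30. 29. 32. 29. 28.] ray [-0.4 90.6]
```

View pics/d.png

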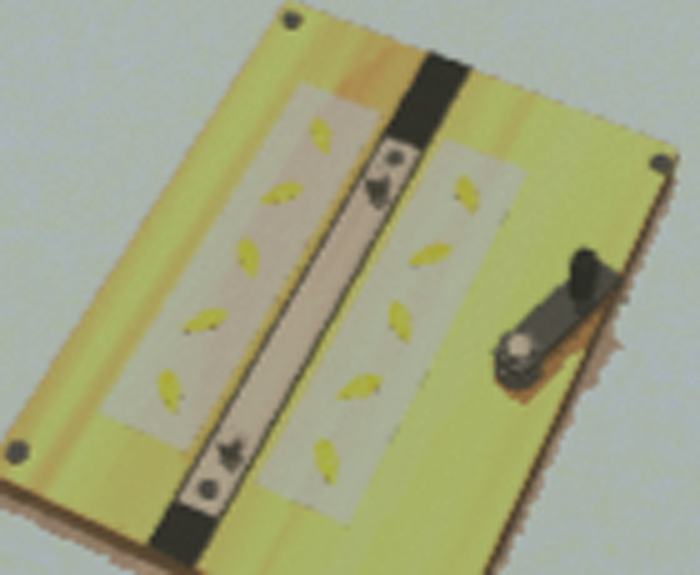

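Request:
move_arm --pt "60 0 0 0 0.13" --pt "60 0 0 0 0.13" --pt "60 0 0 0 0.13" --pt "60 0 0 0 0.13" --pt "60 0 0 0 0.13"

```text
clock: 0.6
tcp_pos: [197.0, 486.5, 238.4]
ee_rot: [[-0.506, 0.862, -0.0], [0.862, 0.506, -0.001], [-0.0, -0.001, -1.0]]
force: [0.3, 0.5, -0.8]
opening: 0.679
grasp_force: 0.0
```

Request:
move_arm --pt "60 0 0 0 0.11" --pt "60 0 0 0 0.11" --pt "60 0 0 0 0.1" --pt "60 -45 15 0 0" --pt "60 -45 15 0 0"

```text
clock: 1.1
tcp_pos: [245.5, 404.2, 238.1]
ee_rot: [[-0.217, 0.976, -0.001], [0.976, 0.217, -0.001], [-0.001, -0.001, -1.0]]
force: [-0.1, 0.1, 0.2]
opening: 0.684
grasp_force: 0.0
```

Request:
move_arm --pt "60 -45 15 10 0" --pt "60 -45 15 10 0" --pt "60 -45 15 10 0" --pt "60 -45 15 10 0" --pt "60 -45 15 10 0"

```text
clock: 1.6
tcp_pos: [367.6, 199.6, 188.3]
ee_rot: [[-0.214, 0.977, 0.0], [0.977, 0.214, 0.0], [0.0, 0.0, -1.0]]
force: [0.4, 0.2, -0.6]
opening: 0.68
grasp_force: 0.0
```

Request:
move_arm --pt "60 -45 15 10 0" --pt "60 -45 15 10 0" --pt "60 -45 15 10 0" --pt "60 -45 15 10 0" --pt "60 -45 15 10 0"

```text
clock: 2.1
tcp_pos: [489.2, -4.2, 138.1]
ee_rot: [[-0.214, 0.977, -0.0], [0.977, 0.214, 0.0], [0.0, -0.0, -1.0]]
force: [0.1, -0.6, 1.4]
opening: 0.681
grasp_force: 0.0
```

Request:
move_arm --pt "60 -45 15 0 0" --pt "60 -45 15 0 0" --pt "60 -30 15 0 0" --pt "60 -20 10 0 0" --pt "60 0 0 0 0"

```text
clock: 2.6
tcp_pos: [573.1, -129.2, 137.9]
ee_rot: [[-0.212, 0.977, -0.0], [0.977, 0.212, -0.0], [-0.0, -0.0, -1.0]]
force: [0.4, 0.1, -0.7]
opening: 0.679
grasp_force: 0.0
```

Request:
move_arm --pt "60 -25 8.5 0 0" --pt "60 -25 8 0 -0.005" --pt "60 0 0 30 0" --pt "60 0 0 30 0" --pt "60 0 0 0 0"

```text
clock: 3.1
tcp_pos: [596.9, -170.8, 74.9]
ee_rot: [[-0.22, 0.976, -0.007], [0.976, 0.22, 0.004], [0.005, -0.006, -1.0]]
force: [-0.7, -0.3, -0.1]
opening: 0.679
grasp_force: 0.0
```

Run:
```python
from h import *
o=telemetry.get_obs();print(o['tcp_pos'],o['ee_rot'].round(4)[:2,1],o['force'])
s=snap('side');cv2.imwrite('pics/e.png',cv2.convertScaleAbs(cv2.resize(s['image'][120:230,270:400,::-1],None,fx=5,fy=5),alpha=1.4))
```

```text
[ 596.87055866 -170.83551882   74.88249725] [0.9756 0.2196] [-0.67341961 -0.27971207 -0.14854144]
```

View pics/e.png

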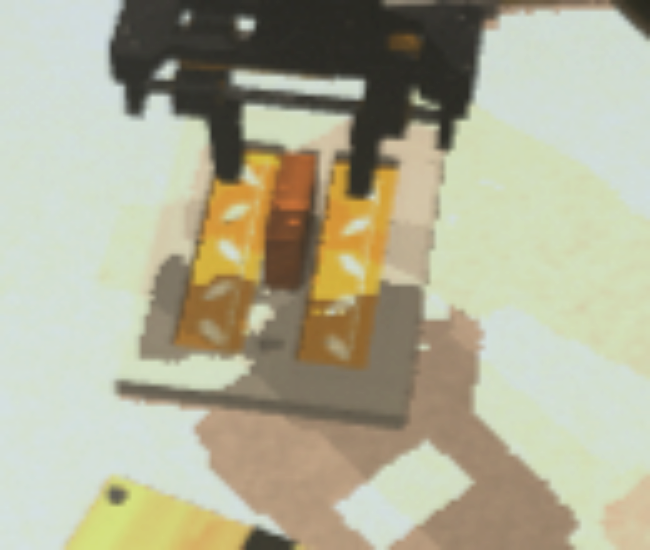

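The fingers straddle the grip, with tips at crop (228,175) and (362,190) and the grip at (290,220).

Request:
move_arm --pt "60 0 0 10 0" --pt "60 0 0 0 0" --pt "60 0 0 0 0"

```text
clock: 3.45
tcp_pos: [599.5, -172.5, 69.6]
ee_rot: [[-0.219, 0.976, 0.001], [0.976, 0.219, -0.001], [-0.001, 0.001, -1.0]]
force: [0.6, -0.1, 0.0]
opening: 0.679
grasp_force: 0.0
```

Request:
move_arm --pt "60 -2 0 20 0" --pt "60 0 0 18 0" --pt "60 0 0 9 0" --pt "60 0 0 0 0"

```text
clock: 3.85
tcp_pos: [599.3, -174.3, 21.2]
ee_rot: [[-0.219, 0.976, -0.001], [0.976, 0.219, 0.001], [0.001, -0.001, -1.0]]
force: [0.0, -0.2, 0.6]
opening: 0.68
grasp_force: 0.0
```

Request:
move_arm --pt "15 0 0 0 0" --pt "15 0 0 0 0" --pt "15 0 0 0 0" --pt "15 0 0 0 0" --pt "15 0 0 0 0" --force 40

```text
clock: 4.35
tcp_pos: [599.8, -174.5, 22.0]
ee_rot: [[-0.219, 0.976, 0.001], [0.976, 0.219, -0.0], [-0.0, 0.001, -1.0]]
force: [2.2, 0.7, -0.8]
opening: 0.248
grasp_force: 1.2
```

Request:
move_arm --pt "15 0 0 0 0" --pt "15 0 0 0 0" --pt "15 0 0 -5 0" --pt "15 0 0 -15 0" --pt "15 0 0 -25 0"

```text
clock: 4.85
tcp_pos: [598.6, -174.0, 66.3]
ee_rot: [[-0.219, 0.976, -0.003], [0.976, 0.219, 0.002], [0.002, -0.003, -1.0]]
force: [0.7, -0.3, -4.1]
opening: 0.247
grasp_force: 40.0
```

Request:
move_arm --pt "15 0 0 -25 0" --pt "15 0 0 -20 0" --pt "15 0 0 0 0" --pt "15 0 0 0 0" --pt "15 0 0 0 0"

```text
clock: 5.35
tcp_pos: [598.9, -174.2, 110.4]
ee_rot: [[-0.219, 0.976, -0.002], [0.976, 0.219, 0.001], [0.002, -0.002, -1.0]]
force: [-0.9, -0.5, -4.6]
opening: 0.248
grasp_force: 40.0
```

Request:
move_arm --pt "15 0 0 0 0.08" --pt "15 0 0 0 0.1" --pt "15 0 0 0 0.097" --pt "15 10 -2 0 0" --pt "15 22 -5 0 0"

```text
clock: 5.85
tcp_pos: [594.0, -142.3, 110.7]
ee_rot: [[0.055, 0.998, -0.001], [0.998, -0.055, 0.0], [0.0, -0.001, -1.0]]
force: [-0.6, 0.9, -4.6]
opening: 0.243
grasp_force: 40.0
```

Request:
move_arm --pt "15 30 -7 0 0" --pt "15 36 -8 0 0" --pt "15 36 -8 0 0" --pt "15 36 -8 0 0" --pt "15 36 -8 0 0"

```text
clock: 6.35
tcp_pos: [564.2, 35.9, 111.1]
ee_rot: [[0.053, 0.999, -0.001], [0.999, -0.053, 0.0], [0.0, -0.001, -1.0]]
force: [-0.0, 0.8, -4.2]
opening: 0.245
grasp_force: 40.0
```

Request:
move_arm --pt "15 36 -8 0 0" --pt "15 36 -8 0 0" --pt "15 30 -8 0 0" --pt "15 22 -7 0 0" --pt "15 14 -5 0 0"

```text
clock: 6.85
tcp_pos: [535.8, 175.6, 111.2]
ee_rot: [[0.052, 0.999, -0.001], [0.999, -0.052, 0.0], [0.0, -0.001, -1.0]]
force: [-0.5, -0.4, -4.2]
opening: 0.248
grasp_force: 40.0
```

Request:
move_arm --pt "15 8 -3 0 0" --pt "15 4 -2 0 0" --pt "15 0 0 0 0" --pt "15 0 0 0 0" --pt "15 0 0 0 0"

```text
clock: 7.35
tcp_pos: [533.0, 185.1, 111.7]
ee_rot: [[0.057, 0.998, 0.0], [0.998, -0.057, -0.0], [-0.0, 0.0, -1.0]]
force: [-0.6, -0.3, -5.0]
opening: 0.247
grasp_force: 40.0
```

Request:
move_arm --pt "15 1 4 10 0" --pt "15 0 3 15 0" --pt "15 0 0 15 0" --pt "15 0 0 0 0" --pt "15 0 0 0 0"

```text
clock: 7.85
tcp_pos: [539.7, 186.3, 71.1]
ee_rot: [[0.056, 0.998, -0.001], [0.998, -0.056, -0.0], [-0.0, -0.001, -1.0]]
force: [0.0, 0.1, -5.1]
opening: 0.241
grasp_force: 40.0
```

```bash
cat > fr.py <<'E'
from h import *
o=telemetry.get_obs();T=o['tcp_pos'];r=o['ee_rot'];print('tcp',T.round(2),'yaw',np.degrees(np.arctan2(r[1,1],r[0,1])).round(2),'F',o['force'].round(1),o['torque'].round(2),o['clock'])
yaw=np.radians(-3.2); ex=np.array([np.cos(yaw),np.sin(yaw)]); ey=np.array([-ex[1],ex[0]]);O=np.array([538.98,169.76])
zt=T[2]-22+12
for n in('top','side'):
    s=snap(n);C=cloud(s);d=C[...,:2]-O;bx=d@ex;by=d@ey
    m=(abs(bx)<100)&(abs(by-16)<140)&(abs(C[...,2]-zt)<6)
    m=cv2.morphologyEx(m.astype(np.uint8),2,np.ones((2,2)))
    ys,xs=np.nonzero(m); P=np.array([((ray(s,u,v,zt)[:2]-O)@np.c_[ex,ey]) for u,v in zip(xs,ys)]).astype(np.float32)
    r=cv2.minAreaRect(P);print(n,np.round(r[0],1),np.round(r[1],1),round(r[2],2),'y ext',P[:,1].min().round(1),P[:,1].max().round(1),'x ext',P[:,0].min().round(1),P[:,0].max().round(1),'z',np.median(C[m>0][:,2]).round(1))
E
python3 fr.py
python3 - <<'E'
import sys;sys.path.insert(0,'.')
from h import *
a=load('top');b=load('side')
P=[cv2.resize(i[...,::-1],(400,400)) for i in(a['image'][160:270,180:310],b['image'][205:345,220:390])]
cv2.imwrite('pics/f.png',cv2.convertScaleAbs(np.hstack(P),alpha=1.4))
E
```

```text
tcp [539.68 186.33  71.13] yaw -3.21 F [ 0.   0.1 -5.1] [-0.09  0.01  0.01] 7.85
top [ -2.5 -61.6] [161.3  83.6] 1.97 y ext -102.3 -17.0 x ext -82.9 77.0 z 60.6
side [-3.7 15.4] [232.1 160.9] 89.96 y ext -100.6 131.4 x ext -84.2 76.8 z 60.8
```

View pics/f.png

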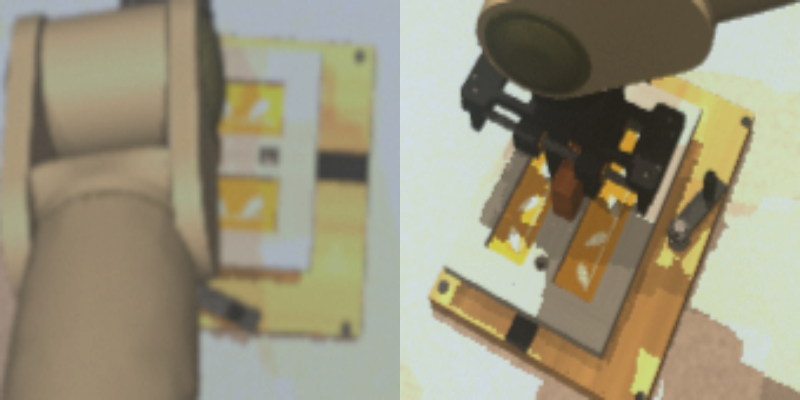

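The right panel shows the frame over the board, with a hole at panel (541,263). The left panel shows the other hole at (268,155), and the arm hides the rest. The frame appears about 3 mm toward board -x. I'll check against the holes.

```bash
cat > ho.py <<'E'
from h import *
yaw=np.radians(-3.2); ex=np.array([np.cos(yaw),np.sin(yaw)]); ey=np.array([-ex[1],ex[0]]);O=np.array([538.98,169.76])
zt=telemetry.get_obs()['tcp_pos'][2]-10
for n,cy in(('top',-59),('side',91)):
    s=load(n);G=cv2.cvtColor(s['image'],cv2.COLOR_RGB2GRAY).astype(float)
    v,u=np.mgrid[:400,:640]
    P=np.stack([u,v,np.ones_like(u)],-1)@np.linalg.inv(s['camera_matrix']).T@s['orientation'].T
    P=s['eye']+P*((zt-s['eye'][2])/P[...,2:]); d=P[...,:2]-O;bx=d@ex;by=d@ey
    R=(abs(bx+2)<13)&(abs(by-cy)<14)
    ys,xs=np.nonzero(R);print(n,xs.min(),ys.min());print(G[ys.min():ys.max()+1,xs.min():xs.max()+1].astype(int))
    base=np.median(G[R]);w=np.where(R,np.clip(base-12-G,0,None),0)
    print('hole',(w*bx).sum()/w.sum(),(w*by).sum()/w.sum(),base)
E
python3 ho.py
```

```text
top 262 198
[[114 115 118 121 122 121 122 121 121 121 121]
 [115 116 117 116 117 117 118 118 120 121 123]
 [116 115 105  98  98  98  98  99 108 118 123]
 [115 112  94  77  75  74  74  80  95 115 122]
 [114 109  89  72  72  68  66  70  91 113 122]
 [114 108  89  77  83  81  73  74  95 113 122]
 [115 112  95  88  94  96  90  86  99 116 123]
 [118 118 110 106 107 109 105 103 110 120 124]
 [118 121 121 119 118 120 119 116 121 123 125]
 [110 114 117 117 117 117 118 120 119 124 124]
 [ 95  99  99  99 100 100 105 110 113 119 124]]
hole 0.19695620694586308 -59.680101586056765 113.0
side 272 291
[[130 117  84 109 150 136  92  93  89  79  81  82  81  80  80  81  81]
 [127 127 132 144 149 149 148 149 135  90  81  82  80  80  81  81  80]
 [128 130 140 150 149 147 148 148 142 131  90  82  81  79  80  82  80]
 [132 136 148 152 150 144 133 115  94 115 122  80  80  80  81  81  78]
 [137 146 152 152 148 124  75  61  62  65  72  80  82  83  84  84  79]
 [140 150 152 152 139  91  53  59  59  61  65  82  95  95  93  85  62]
 [148 152 152 151 140  93  51  43  41  55  63  82  94  95  89  70  56]
 [151 152 152 151 148 119  60  40  50  58  69  90  95  94  83  58  66]
 [152 152 152 152 151 144 110  74  88  91  85  95  93  89  71  59  74]
 [152 152 151 152 151 152 152 152 151 137  95  94  94  84  64  78  84]
 [152 151 152 152 152 152 152 151 152 138  94  95  89  72  65  84  83]
 [151 152 151 151 152 153 152 151 151 138  95  93  83  64  79  85  83]
 [151 152 151 152 153 152 152 151 152 138  94  91  76  67  83  83  83]
 [152 152 152 152 153 152 151 151 151 139  93  93  92  84  79  83  82]
 [152 151 152 153 153 151 152 151 150 133  95  92  93  93  91  83  78]]
hole -1.294520748617731 88.2554608210627 95.0
```

Request:
move_arm --pt "15 0 0.5 5 0" --pt "15 0 0 4 0" --pt "15 0 0 0 0" --pt "15 0 0 0 0"

```text
clock: 8.35
tcp_pos: [540.2, 186.4, 62.7]
ee_rot: [[0.056, 0.998, -0.0], [0.998, -0.056, -0.0], [-0.0, -0.0, -1.0]]
force: [0.7, -0.1, -5.1]
opening: 0.249
grasp_force: 40.0
```

Request:
move_arm --pt "15 0 0 1 0" --pt "15 0 0 1 0" --pt "15 0 0 0 0"

```text
clock: 8.65
tcp_pos: [540.2, 186.4, 60.6]
ee_rot: [[0.056, 0.998, -0.0], [0.998, -0.056, 0.0], [-0.0, -0.0, -1.0]]
force: [0.5, -0.3, -4.8]
opening: 0.248
grasp_force: 40.0
```

Request:
move_arm --pt "15 0 0 0.5 0" --pt "15 0 0 0 0"

```text
clock: 8.85
tcp_pos: [540.2, 186.4, 60.2]
ee_rot: [[0.056, 0.998, -0.0], [0.998, -0.056, -0.0], [-0.0, -0.0, -1.0]]
force: [-0.1, -1.4, -4.9]
opening: 0.25
grasp_force: 40.0
```

Request:
move_arm --pt "15 0 0 0.5 0" --pt "15 0 0 0 0"

```text
clock: 9.05
tcp_pos: [540.2, 186.4, 59.7]
ee_rot: [[0.056, 0.998, -0.0], [0.998, -0.056, 0.0], [0.0, -0.0, -1.0]]
force: [0.7, -0.4, -4.6]
opening: 0.245
grasp_force: 40.0
```

Request:
move_arm --pt "15 0 0 0.5 0" --pt "15 0 0 0 0"

```text
clock: 9.25
tcp_pos: [540.2, 186.4, 59.2]
ee_rot: [[0.056, 0.998, -0.0], [0.998, -0.056, 0.0], [0.0, -0.0, -1.0]]
force: [0.1, -0.9, -5.2]
opening: 0.243
grasp_force: 40.0
```

Request:
move_arm --pt "15 0 0 0.5 0" --pt "15 0 0 0 0"

```text
clock: 9.45
tcp_pos: [540.2, 186.4, 58.7]
ee_rot: [[0.056, 0.998, -0.0], [0.998, -0.056, -0.0], [-0.0, -0.0, -1.0]]
force: [-0.1, 0.3, -4.5]
opening: 0.248
grasp_force: 40.0
```

Request:
move_arm --pt "15 0 0 0.5 0" --pt "15 0 0 0 0"

```text
clock: 9.65
tcp_pos: [540.2, 186.4, 58.2]
ee_rot: [[0.056, 0.998, -0.0], [0.998, -0.056, 0.0], [0.0, -0.0, -1.0]]
force: [-0.1, 0.9, -4.2]
opening: 0.247
grasp_force: 40.0
```

Request:
move_arm --pt "15 0 0 0.5 0" --pt "15 0 0 0 0"

```text
clock: 9.85
tcp_pos: [540.2, 186.4, 57.7]
ee_rot: [[0.056, 0.998, -0.0], [0.998, -0.056, -0.0], [-0.0, -0.0, -1.0]]
force: [0.1, 1.0, -3.8]
opening: 0.246
grasp_force: 40.0
```

Request:
move_arm --pt "15 0 0 0.5 0" --pt "15 0 0 0 0"

```text
clock: 10.05
tcp_pos: [540.2, 186.4, 57.2]
ee_rot: [[0.056, 0.998, -0.0], [0.998, -0.056, 0.0], [0.0, -0.0, -1.0]]
force: [0.5, -0.1, -4.4]
opening: 0.249
grasp_force: 40.0
```

Request:
move_arm --pt "15 0 0 1 0" --pt "15 0 0 0 0"

```text
clock: 10.25
tcp_pos: [540.2, 186.4, 56.1]
ee_rot: [[0.056, 0.998, -0.0], [0.998, -0.056, 0.0], [0.0, -0.0, -1.0]]
force: [0.6, -0.3, -4.3]
opening: 0.246
grasp_force: 40.0
```

Request:
move_arm --pt "15 0 0 1 0" --pt "15 0 0 0 0"

```text
clock: 10.45
tcp_pos: [540.2, 186.4, 55.1]
ee_rot: [[0.056, 0.998, -0.0], [0.998, -0.056, 0.0], [0.0, -0.0, -1.0]]
force: [0.3, 0.4, -4.4]
opening: 0.242
grasp_force: 40.0
```

```bash
python3 fr.py
```

```text
tcp [540.2  186.41  55.1 ] yaw -3.22 F [ 0.3  0.4 -4.4] [-0.03  0.06 -0.05] 10.45
top [ -2.5 -60.1] [160.2  84.1] 0.2 y ext -102.2 -17.7 x ext -82.6 77.6 z 44.4
side [-13.3  15.6] [231.6 180. ] 89.93 y ext -100.1 131.5 x ext -103.3 76.8 z 44.3
```

The frame is about 5 mm below the tip height with no contact, so both holes are over the pins. I'll continue gently.

Request:
move_arm --pt "15 0 0 1 0" --pt "15 0 0 1 0" --pt "15 0 0 0 0"

```text
clock: 10.85
tcp_pos: [540.2, 186.4, 53.1]
ee_rot: [[0.056, 0.998, -0.0], [0.998, -0.056, 0.0], [0.0, -0.0, -1.0]]
force: [0.4, 1.4, -4.4]
opening: 0.25
grasp_force: 40.0
```

Request:
move_arm --pt "15 0 0 1 0" --pt "15 0 0 1 0" --pt "15 0 0 0 0"

```text
clock: 11.15
tcp_pos: [540.2, 186.4, 51.1]
ee_rot: [[0.056, 0.998, -0.0], [0.998, -0.056, 0.0], [0.0, -0.0, -1.0]]
force: [-0.0, 0.5, -4.2]
opening: 0.245
grasp_force: 40.0
```

Request:
move_arm --pt "15 0 0 1 0" --pt "15 0 0 1 0" --pt "15 0 0 0 0"

```text
clock: 11.45
tcp_pos: [540.2, 186.4, 49.1]
ee_rot: [[0.056, 0.998, -0.0], [0.998, -0.056, 0.0], [0.0, -0.0, -1.0]]
force: [0.3, 0.8, -3.6]
opening: 0.246
grasp_force: 40.0
```

Request:
move_arm --pt "15 0 0 1 0" --pt "15 0 0 1 0" --pt "15 0 0 0 0"

```text
clock: 11.75
tcp_pos: [540.2, 186.4, 47.1]
ee_rot: [[0.056, 0.998, -0.0], [0.998, -0.056, 0.0], [0.0, -0.0, -1.0]]
force: [0.4, 0.3, -4.0]
opening: 0.246
grasp_force: 40.0
```

Request:
move_arm --pt "15 0 0 1 0" --pt "15 0 0 1 0" --pt "15 0 0 0 0"

```text
clock: 12.05
tcp_pos: [540.2, 186.4, 45.1]
ee_rot: [[0.056, 0.998, -0.0], [0.998, -0.056, 0.0], [0.0, -0.0, -1.0]]
force: [0.9, 0.9, -4.2]
opening: 0.248
grasp_force: 40.0
```

Request:
move_arm --pt "15 0 0 0.5 0" --pt "15 0 0 0 0"

```text
clock: 12.25
tcp_pos: [540.2, 186.4, 44.7]
ee_rot: [[0.056, 0.998, -0.0], [0.998, -0.056, 0.0], [0.0, -0.0, -1.0]]
force: [-0.2, 0.1, -3.6]
opening: 0.249
grasp_force: 40.0
```

Request:
move_arm --pt "15 0 0 0.5 0" --pt "15 0 0 0 0"

```text
clock: 12.45
tcp_pos: [540.2, 186.4, 44.2]
ee_rot: [[0.056, 0.998, 0.0], [0.998, -0.056, 0.0], [0.0, 0.0, -1.0]]
force: [1.2, 0.6, -4.0]
opening: 0.248
grasp_force: 40.0
```

Request:
move_arm --pt "15 0 0 0.4 0" --pt "15 0 0 0 0"

```text
clock: 12.65
tcp_pos: [540.3, 186.4, 44.0]
ee_rot: [[0.056, 0.998, 0.0], [0.998, -0.056, 0.0], [0.0, 0.0, -1.0]]
force: [-0.3, 0.2, -1.0]
opening: 0.244
grasp_force: 40.0
```

Request:
move_arm --pt "15 0 0 0.3 0" --pt "15 0 0 0 0"

```text
clock: 12.85
tcp_pos: [540.3, 186.4, 44.0]
ee_rot: [[0.056, 0.998, 0.0], [0.998, -0.056, -0.0], [-0.0, 0.0, -1.0]]
force: [-3.7, 0.8, 4.6]
opening: 0.245
grasp_force: 40.0
```

It's seated: contact at TCP z 44.0, which is board height. Releasing.

Request:
move_arm --pt "15 0 0 -0.4 0" --pt "22 0 0 0 0" --pt "40 0 0 0 0" --pt "50 0 0 0 0" --pt "50 0 0 0 0"

```text
clock: 13.35
tcp_pos: [540.4, 186.4, 43.9]
ee_rot: [[0.056, 0.998, 0.0], [0.998, -0.056, -0.0], [-0.0, 0.0, -1.0]]
force: [1.0, 0.8, 0.1]
opening: 0.498
grasp_force: 0.0
```

Request:
move_arm --pt "50 0 0 -10 0" --pt "50 0 0 -25 0" --pt "50 0 0 -25 0" --pt "50 0 0 -20 0" --pt "50 0 0 0 0"

```text
clock: 13.85
tcp_pos: [541.6, 186.6, 127.2]
ee_rot: [[0.056, 0.998, 0.006], [0.998, -0.056, 0.001], [0.001, 0.006, -1.0]]
force: [1.4, -0.4, -0.8]
opening: 0.563
grasp_force: 0.0
```

Request:
move_arm --pt "44 -14 -28 0 0.11" --pt "44 -14 -28 0 0" --pt "44 -14 -28 0 0" --pt "44 -14 -28 0 0" --pt "44 0 0 0 0"

```text
clock: 14.35
tcp_pos: [418.6, 146.0, 123.2]
ee_rot: [[0.165, 0.986, -0.003], [0.986, -0.165, -0.0], [-0.001, -0.003, -1.0]]
force: [0.6, -0.4, 0.2]
opening: 0.501
grasp_force: 0.0
```

Request:
move_arm --pt "44 0 0 0 0.11" --pt "44 0 0 0 0.11" --pt "44 0 0 0 0" --pt "44 0 0 0 0" --pt "44 0 0 0 0"

```text
clock: 14.85
tcp_pos: [421.9, 146.5, 123.7]
ee_rot: [[0.375, 0.927, -0.0], [0.927, -0.375, -0.0], [-0.0, -0.0, -1.0]]
force: [0.5, 0.2, -0.2]
opening: 0.499
grasp_force: 0.0
```

```bash
cat > g.py <<'E'
from h import *
o=telemetry.get_obs();r=o['ee_rot'];d=np.array([423.3,136.2,50])-o['tcp_pos']
print(o['tcp_pos'],'yaw',np.arctan2(r[1,1],r[0,1]),'want -0.384; tool shift',r.T@d)
E
python3 g.py
```

```text
[421.86989792 146.48598738 123.74361286] yaw -0.3839081230456466 want -0.384; tool shift [-8.99661813  5.18935742 73.74346478]
```

Request:
move_arm --pt "44 -9 5 10 0" --pt "44 0 0 20 0" --pt "44 0 0 10 0" --pt "44 0 0 0 0" --pt "44 0 0 0 0"

```text
clock: 15.35
tcp_pos: [423.1, 136.1, 84.0]
ee_rot: [[0.376, 0.927, -0.0], [0.927, -0.376, -0.0], [-0.0, -0.0, -1.0]]
force: [0.9, 0.2, -0.2]
opening: 0.502
grasp_force: 0.0
```

```bash
python3 g.py
python3 - <<'E'
from h import *
s=snap('side');cv2.imwrite('pics/g.png',cv2.convertScaleAbs(cv2.resize(s['image'][210:330,250:400,::-1],None,fx=5,fy=5,interpolation=2),alpha=1.4))
E
```

```text
[423.11093742 136.10234041  84.02090127] yaw -0.3857727185789336 want -0.384; tool shift [ 0.16395464  0.14134833 34.02087808]
```

View pics/g.png

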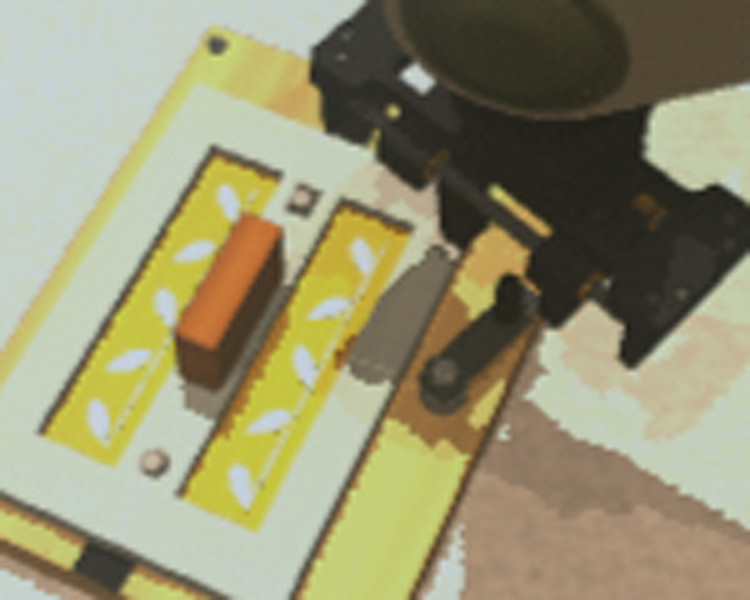

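The frame lies flat, with both pins showing in their holes at crop (302,199) and (154,462). The lug at (512,295) is between the open fingers. I'll lower and pinch it.

Request:
move_arm --pt "44 0 0 15 0" --pt "44 0 0 13 0" --pt "44 0 0 6 0" --pt "44 0 0 0 0"

```text
clock: 15.8
tcp_pos: [422.9, 136.2, 49.9]
ee_rot: [[0.376, 0.926, -0.0], [0.926, -0.376, -0.0], [-0.0, -0.0, -1.0]]
force: [-0.4, -1.1, 0.2]
opening: 0.498
grasp_force: 0.0
```

Request:
move_arm --pt "8 0 0 0 0" --pt "8 0 0 0 0" --pt "8 0 0 0 0" --pt "8 0 0 0 0" --pt "8 0 0 0 0" --force 10

```text
clock: 16.3
tcp_pos: [423.2, 136.2, 50.2]
ee_rot: [[0.376, 0.926, 0.001], [0.926, -0.376, -0.0], [0.0, 0.001, -1.0]]
force: [-0.0, -1.4, 2.0]
opening: 0.135
grasp_force: 10.0
```

Request:
move_arm --pt "8 0.35 5.45 0 -0.13" --pt "8 0.35 5.45 0 -0.13" --pt "8 0.35 5.45 0 -0.13"

```text
clock: 16.6
tcp_pos: [439.0, 132.8, 50.1]
ee_rot: [[-0.01, 1.0, -0.0], [1.0, 0.01, -0.001], [-0.001, -0.0, -1.0]]
force: [-1.5, -3.4, 4.1]
opening: 0.129
grasp_force: 10.0
```

Request:
move_arm --pt "8 0.35 5.45 0 -0.13" --pt "8 0.35 5.45 0 -0.13" --pt "8 0.35 5.45 0 -0.13" --pt "8 0.35 5.45 0 -0.13"

```text
clock: 17.0
tcp_pos: [460.3, 138.2, 50.2]
ee_rot: [[-0.505, 0.863, 0.0], [0.863, 0.505, -0.001], [-0.001, -0.0, -1.0]]
force: [-0.2, -5.3, 2.7]
opening: 0.128
grasp_force: 10.0
```

Request:
move_arm --pt "8 0.35 5.45 0 -0.13" --pt "8 0.35 5.45 0 -0.13" --pt "8 0.35 5.45 0 -0.13" --pt "8 0.35 5.45 0 -0.13" --pt "8 0 0 0 0"

```text
clock: 17.5
tcp_pos: [476.0, 154.0, 50.2]
ee_rot: [[-0.865, 0.501, 0.002], [0.501, 0.865, -0.0], [-0.002, 0.001, -1.0]]
force: [3.7, -2.7, 1.4]
opening: 0.128
grasp_force: 10.0
```

```bash
cat > g2.py <<'E'
from h import *
o=telemetry.get_obs();r=o['ee_rot'];P=np.array([439.14,175.34]);v=o['tcp_pos'][:2]-P
print(o['tcp_pos'],'toolangle',np.arctan2(r[1,1],r[0,1])+.056,'lug angle',np.arctan2(v[0],-v[1])+.056,'r',np.hypot(*v),o['force'])
print('to target',r[:2,:2].T@(np.array([481.08,173.0])-o['tcp_pos'][:2]))
E
python3 g2.py
```

```text
[476.00916161 153.96768408  50.21266678] toolangle 1.101593863498942 lug angle 1.1014520092663425 r 42.615853451071295 [ 3.74497063 -2.7005973   1.35510164]
to target [ 5.15518931 19.00964136]
```

Request:
move_arm --pt "8 0.4 5.4 0 -0.13" --pt "8 0.4 5.4 0 -0.13" --pt "8 0.4 5.4 0 -0.13" --pt "8 0.2 3.2 0 -0.078" --pt "8 0 0 0 0"

```text
clock: 18.0
tcp_pos: [481.3, 172.6, 50.2]
ee_rot: [[-0.998, 0.061, 0.002], [0.061, 0.998, 0.0], [-0.002, 0.0, -1.0]]
force: [4.8, -1.2, 0.3]
opening: 0.13
grasp_force: 10.0
```

```bash
python3 g2.py
```

```text
[481.25050013 172.551748    50.24032281] toolangle 1.5659474826289355 lug angle 1.5606800851299796 r 42.202708098584075 [ 4.80360553 -1.23640058  0.25172831]
to target [0.19744318 0.43705406]
```

Release, rise clear and look.

Request:
move_arm --pt "8 0 0.4 0 0" --pt "25 0 0 0 0" --pt "40 0 0 0 0" --pt "40 0 0 0 0" --pt "40 0 0 0 0"

```text
clock: 18.5
tcp_pos: [480.2, 173.0, 49.8]
ee_rot: [[-0.998, 0.059, -0.001], [0.059, 0.998, 0.0], [0.001, 0.0, -1.0]]
force: [0.5, 0.5, -0.8]
opening: 0.449
grasp_force: 0.0
```

Request:
move_arm --pt "40 0 0 -10 0" --pt "40 0 0 -25 0" --pt "40 0 0 -30 0" --pt "40 0 0 -30 0" --pt "40 0 0 -30 0"

```text
clock: 19.0
tcp_pos: [480.3, 173.0, 176.9]
ee_rot: [[-0.998, 0.059, 0.0], [0.059, 0.998, 0.0], [-0.0, 0.0, -1.0]]
force: [-0.5, -0.6, 1.1]
opening: 0.452
grasp_force: 0.0
```

Request:
move_arm --pt "40 30 0 0 0" --pt "40 40 0 0 0" --pt "40 40 0 0 0" --pt "40 0 0 0 0" --pt "40 0 0 0 0"

```text
clock: 19.5
tcp_pos: [370.9, 179.5, 175.9]
ee_rot: [[-0.998, 0.058, 0.002], [0.058, 0.998, 0.0], [-0.002, 0.0, -1.0]]
force: [-0.0, -0.3, 0.2]
opening: 0.453
grasp_force: 0.0
```

Run:
```python
from h import *
s=snap('side');cv2.imwrite('pics/i.png',cv2.convertScaleAbs(cv2.resize(s['image'][200:355,215:390,::-1],None,fx=3.8,fy=3.8,interpolation=2),alpha=1.4))
C=cloud(s);d=C[...,:2]-[439.14,175.34]
m=(np.hypot(d[...,0],d[...,1])<60)&(C[...,2]>55)&(C[...,2]<80);q=d[m].mean(0);print(m.sum(),q,np.arctan2(q[0],-q[1])+.056)
```

```text
36 [41.64332483 -1.82791126] 1.5829300250291447
```

View pics/i.png

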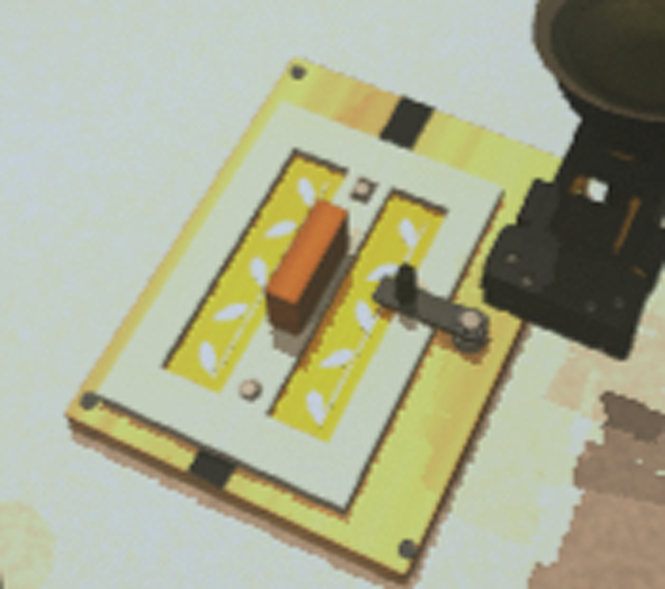

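The frame lies flat with pins in both holes at (363,188) and (250,389). The clip is square over the frame's edge, lug at (405,285), measured at about 1.57–1.58 rad, and the robot is clear.

```bash
python3 -c "
from bench import order;print(order.sign_off())"
```

```text
the job is handed in; nothing more can be done
None
```

The job is handed in: the frame lies flat on the board over both pins, the clip is turned square over its edge (about 1.57 rad), and the arm is clear after about 20 s; the pins were found by camera and the frame dropped straight on, so I made no feeling search along the tips.

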